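# Unload the potting dispenser and tip-check the last module

### The arm

A 6-joint arm with a two-finger parallel gripper is mounted at the origin on the work surface. World frame = base frame: x ahead of the robot, y to its left, z up, the work surface at z = 0. Lengths are in m, angles in rad, forces in N, time in s.
With the tool pointing down it reaches from about 0.275 to 0.725 m from the base axis. Payload 15.9 kg.
Tool frame: the origin (TCP) lies between the finger pads; the fingertips stand 19 mm ahead of it and the grasp point (between the pads) is the TCP; y points along the fingers, x is the direction in which the jaws open and shut, and the axes are right-handed (so a half turn about y gives the same grasp; the last joint's range is limited). The gripper opens to 85 mm and grips with 20 to 120 N. Pads are 22 mm wide; open, the fingers measure 114 mm over their backs; the gripper's body (76 mm by 85 mm) begins 54 mm behind the grasp point. The pads swing forward as they close: fully open they stand 13 mm farther back than shut.
Start: joints at [1.304, 0.213, -0.034, 1.323, 0, 1.571], TCP at [0.132, 0.482, 0.25] pointing down, gripper open.
Joint ranges: [-2.98, 2.98], [-0.74, 1.72], [-1.14, 1.35], [-2.1, 2.04], [-1.57, 1.44], [-3.14, 3.14]. Speed limits (rad/s): [1.89, 1.89, 2.39, 2.57, 3.14, 3.14].

### API

Orientations are given as a 3x3 rotation matrix whose columns are the frame's x, y, z axes.
In Python, from station import robot, cams gives the robot as it stands. The module is installed in compiled form; this text tells all that it offers.
- The arm moves only by the tool send_rows, never from a script. Its argument "moves" is one flat list of numbers, 6 for each row, row after row: the shift along the tool's x, y, z as a fraction of full scale, then the turn, a rotation vector about the tool's x, y, z as a fraction of full scale. In form: [x, y, z, rx, ry, rz, x, y, z, rx, ry, rz, ...]. A call has 1 to 10 rows; each row is the pose to reach, as a shift and turn from the pose measured when the call began, along the tool's axes at that moment; what a row does not reach only later rows make up. Full scale, the value 1, is 400 mm for a shift and 30 degrees for a turn. A row lasts 1/10 s, in which the tool goes at most 50 mm and 8.59 degrees, less where a joint would pass 70% of its speed; a pose out of reach is approached as far as the arm can. A call with a number of a shift or a turn outside -1 to 1 is refused whole. A call with a gripper value outside its range is refused whole. "gripper" is the closure, from 0 (fully open) to 1 (shut), set as the call begins (left out, the last holds). The fingers move at their own pace and stop on an object; the grip force is fixed at half the most. Time passes only in rows, so rows that repeat a pose let the fingers close. It gives the time, the measured TCP pose, the force and the opening at its end, in the units of the state.
- robot.get_state(): the state, without advancing time (a new reading comes with each control period).
- cams.grab_frame(name): name is "scene" or "top"; returns the picture (384x512x3 uint8, red, green, blue); there is no depth.
- cams.get_calibration(name): a dict with "intrinsics" (3x3 intrinsics, pixels), "R" (3x3) and "t" (3): a world point X has camera coordinates R X + t. Camera axes: x right, y down, z forward; pixel columns grow to the right and rows downward; lengths in m; the calibration is good to about 2 mm. A picture is of the moment at which its call begins. get_calibration takes no time and is no camera call.
- robot.close_job(): hands the job in, once; it reports no verdict.
The state is a dict: "t": time; "joint_positions": joint angles; "qd": joint speeds; "joint_efforts": joint torques, N m; "eef_pos": TCP position; "ee_rot": TCP orientation; "force": force on the tool from outside, world axes, zero at the start; "torque": the same for the moment, N m; "width": opening from 0.0 (shut) to 1.0 (fully open).
Only numpy, scipy, OpenCV 4.12 (cv2) and the standard library are available. Lean on these libraries where they do the work, as an engineer would, in place of code of your own. Each camera call takes 0.05 s, during which the arm holds its last target.

### The job

Unload the dispenser: lay the two finished modules from the catch tray flat and side by side in the grey tote, setting them down rather than dropping them. Then draw the last module up out of its nest on the machine bed, raise it about 15 cm, tip it about 50 degrees from upright to check that its resin has set, and finish still holding it there, steady in the gripper. Leave the purge cup, the jar and the screwdriver where they are.

Things in the scene. Friction and masses are not known exactly. Their poses are not given: they have to be found in the camera images.
- module_a_mid (a point): Centre of a finished module lying on its back in the catch tray: aluminium die-cast case 90 x 50 x 24 mm, about 0.2 kg (varies). Own x along the 90 mm towards its black resin-filled end (two brass blades stand out 6 mm), y across the 50 mm, z up; 12 mm above the tray floor. At the other end a mounting tab, 12.5 mm out, on each narrow side, 6 to 20 mm from the end.
- module_b_mid (a point): Centre of the other finished module in the catch tray; same shape, attitude and axes as module_a_mid.
- last_module_mid (a point): Centre of the last module: same case, loose, upright in the nest, resin end up. Own z along the 90 mm (up), x across the 50 mm width, y along the 24 mm thickness (tabs low on the +y side). The foot is 45 mm below this point, 126 mm above the bench; the upper 42 mm stands free above the nest. It draws straight up.
- nest: Aluminium nest fixed on the machine bed; origin under its centre, 120 mm above the bench. Base 120 x 80 x 6 mm, two cheeks along the module's broad sides (40 long in x, outer faces 43 apart in y, tops 48 above the origin), end stops at its narrow sides (36 high, outer faces 69 apart in x). 1.5 mm play. Own x along the module's width, y along its thickness.
- dispenser: Fixed desktop dispenser: white base 360 (x) x 740 mm (y); bed plate 320 x 270 mm, top 120 mm above the bench, 15 to 285 mm behind the front face; columns and beam over 690 mm back. Origin at the foot of the front face's middle, own y into the machine. A 100 mm wide steel chute reaches 60 mm out of the front face, 115 mm high at the face, 60 mm at its end.
- catch_tray: Fixed open dark steel tray in front of the dispenser, 330 (x) x 220 (y) x 28 mm high, walls and floor 3 mm; origin under its centre on the bench.
- tote_in (a point): Centre of the inner floor of the fixed open grey plastic tote, 4 mm above the bench. Inside 222 mm (own x) by 332 mm (own y), walls 4 mm thick rising 48 mm above this floor.
- purge_cup: Bystander: small white open plastic cup, 48 mm across, 45 mm high, on the machine bed beside the nest; origin under its centre.
- hardener_jar: Bystander: closed white jar, 60 mm across, 75 mm high, on the bench beyond the tray and tote; origin under its centre.
- driver: Bystander: screwdriver with a black handle, 160 mm long, lying on the bench beyond the tote; lies along own x.
There are look-alikes about, which are no part of the job. Leave any brown or green look-alike of the part that bears module_a_mid alone. Leave any orange look-alike of the part that bears module_b_mid alone.

How it is judged:
By the outcome, as a careful person would: the job done as asked, in the order asked, and still so for the second after the job is handed in, while the arm keeps its last pose, push and grip.
It also fails if it takes over 67 s, if anything falls off the work surface, if the arm or the gripper's body presses on something with over 40 N, if the wrist force passes 120 N, or if a joint passes its speed limit or range.

## Working session

There is one attempt and no reset: what is moved stays moved. The work goes in short steps, Python scripts to look and compute and a tool call to move; the robot and the scene stay as the last step left them, time stands still between calls to the robot, and variables do not carry over. Pictures are saved under pics/ and viewed, and the job is handed in when it is done.

Besides the shell and the picture viewer there is one more tool, called after "Request:" as name(argument=value, ...) on one line, values as JSON. send_rows: Moves the arm, as the interface text tells. Its arguments: {"type":"object","properties":{"moves":{"type":"array"},"gripper":{"type":"number"}},"required":["moves"]}

```bash
mkdir -p pics
python3 - <<'E'
from station import robot,cams
import cv2,numpy as np
s=robot.get_state();print(s)
for n in("scene","top"):
    im=cams.grab_frame(n);cv2.imwrite(f"pics/{n}0.png",im[:,:,::-1]);np.save(f"pics/{n}0.npy",im)
    c=cams.get_calibration(n);print(n,c, -np.array(c["R"]).T@np.array(c["t"]))
E
```

```text
{'t': 0.0, 'joint_positions': array([ 1.30398365e+00,  2.13352206e-01, -3.50627451e-02,  1.32352222e+00,
        3.58407304e-05,  1.57078036e+00]), 'qd': array([ 1.47208769e-03, -3.26245568e-04, -4.75098991e-05, -1.09245651e-04,
       -1.28655089e-03, -4.20219287e-04]), 'joint_efforts': array([ 1.91021281e-04, -6.86166573e+01,  4.87118483e+01,  1.74247334e-02,
       -8.99684073e-05, -3.62400925e-06]), 'eef_pos': array([0.13173141, 0.48199092, 0.24981669]), 'ee_rot': array([[ 2.63642662e-01, -3.35364381e-04, -9.64620358e-01],
       [ 9.64619741e-01, -1.09102287e-03,  2.63642873e-01],
       [-1.14083930e-03, -9.99999349e-01,  3.58589277e-05]]), 'force': array([-0.10013839, -0.39923161, -0.08678663]), 'torque': array([ 0.00234139, -0.02184129,  0.00650314]), 'width': 1.0020272978902742}
scene {'intrinsics': array([[379.36503898,   0.        , 255.8476165 ],
       [  0.        , 379.36503898, 194.71814288],
       [  0.        ,   0.        ,   1.        ]]), 'R': array([[-0.41268818,  0.91079386,  0.01195838],
       [ 0.57183227,  0.26927628, -0.77491815],
       [-0.7090108 , -0.31296138, -0.63194846]]), 't': array([ 0.17414109, -0.22464931,  1.56067642])} [1.30686414 0.39031754 0.81009979]
top {'intrinsics': array([[428.63999599,   0.        , 257.8885659 ],
       [  0.        , 428.63999599, 188.12744632],
       [  0.        ,   0.        ,   1.        ]]), 'R': array([[ 0.02514439, -0.99965127,  0.0080677 ],
       [-0.98612452, -0.02612722, -0.16393841],
       [ 0.16409203, -0.00383363, -0.98643759]]), 't': array([0.03439606, 0.56823479, 1.35272834])} [0.33751346 0.05441632 1.42726008]
```

View pics/scene0.png

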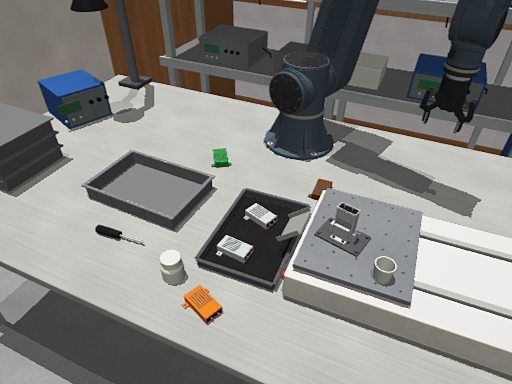

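View pics/top0.png

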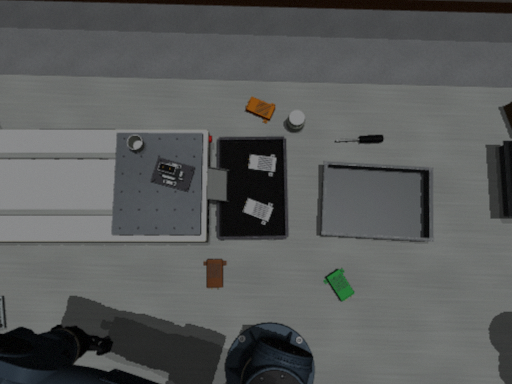

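```bash
cat > h.py <<'E'
import numpy as np,cv2
from station import robot,cams
def proj(n,X):
    c=cams.get_calibration(n);X=np.atleast_2d(X);p=X@np.array(c["R"]).T+np.array(c["t"]);q=p@np.array(c["intrinsics"]).T
    return q[:,:2]/q[:,2:]
def unp(n,uv,z):
    c=cams.get_calibration(n);R=np.array(c["R"]);C=-R.T@np.array(c["t"])
    d=R.T@np.linalg.inv(c["intrinsics"])@np.array([uv[0],uv[1],1.]);return C+d*(z-C[2])/d[2]
def crop(im,x,y,w,h,k,fn):
    cv2.imwrite(fn,cv2.resize(im[y:y+h,x:x+w,::-1],None,fx=k,fy=k,interpolation=cv2.INTER_CUBIC))
E
python3 - <<'E'
from h import *
t=np.load("pics/top0.npy");s=np.load("pics/scene0.npy")
crop(t,210,130,90,115,5,"pics/c1.png")
crop(t,100,120,115,125,5-.2,"pics/c2.png") if 0 else crop(t,105,125,110,120,5,"pics/c2.png")
crop(s,195,180,125,110,5,"pics/c3.png")
crop(s,280,180,150,120,5,"pics/c4.png")
crop(t,315,150,130,95,5,"pics/c5.png")
E
```

```text
(no output)
```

View pics/c1.png

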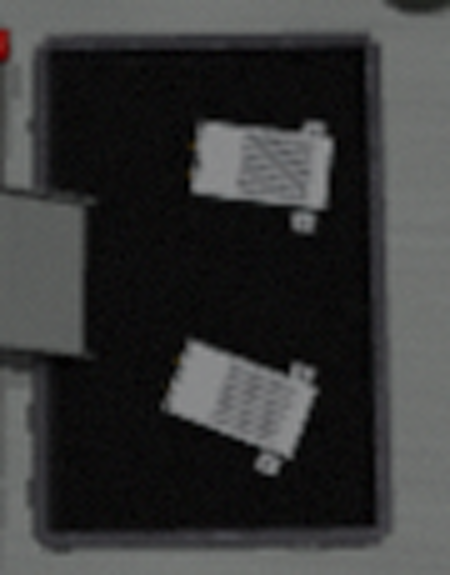

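View pics/c2.png

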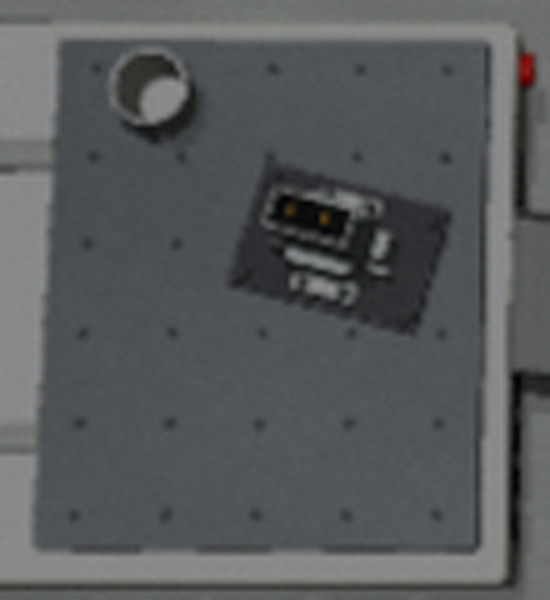

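View pics/c3.png

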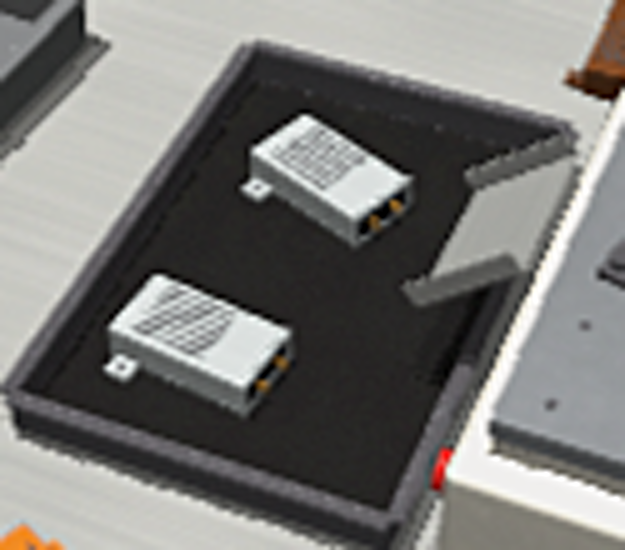

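View pics/c4.png

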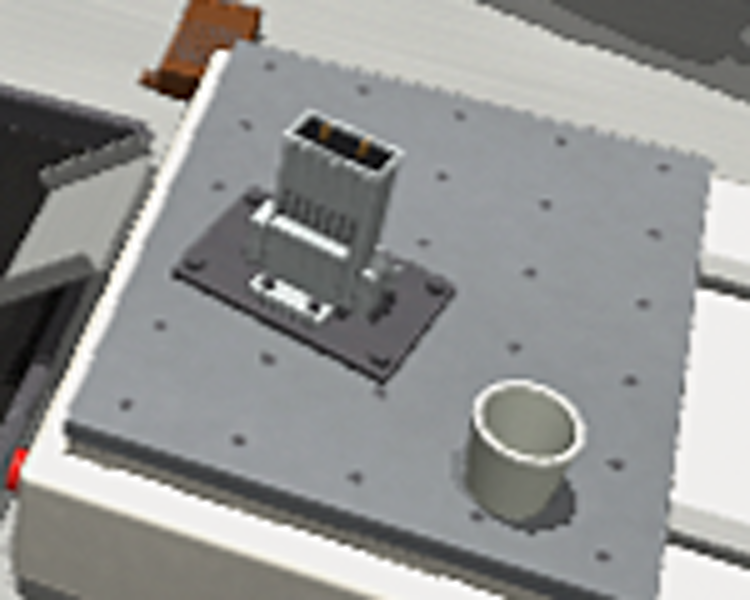

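View pics/c5.png

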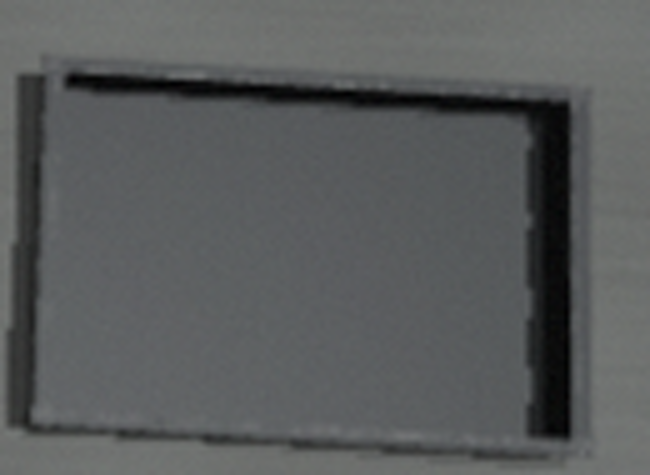

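```bash
cat > fit.py <<'E'
from h import *
from scipy.optimize import least_squares
def cv(p,x0,y0): return (np.array(p,float)+.5)/5-.5+np.array([x0,y0])
T1=lambda p:cv(p,210,130); T2=lambda p:cv(p,105,125); S1=lambda p:cv(p,195,180); S2=lambda p:cv(p,280,180);T5=lambda p:cv(p,315,150)
def rect(p,L,W,z):
    x,y,a=p;c=np.array([[L,W],[-L,W],[-L,-W],[L,-W]])/2
    R=np.array([[np.cos(a),-np.sin(a)],[np.sin(a),np.cos(a)]]);return np.c_[c@R.T+[x,y],np.full(4,z)]
def fit(obs,L,W,z,p0):
    f=lambda p:np.concatenate([(proj(n,rect(p,L,W,z))-o).ravel() for n,o in obs])
    r=least_squares(f,p0);print(r.x,np.degrees(r.x[2]),"res",np.round(r.fun,2));
    return r.x
if __name__=="__main__":
    # order: +L+W, -L+W, -L-W, +L-W ; L along +y-ish (resin), W then toward -x
    # tray modules: x axis to image-left; y axis = image-down
    o=T1([(191,195),(327,209),(333,133),(197,122)]); s=S1([(292,330)]*0 or [(292,330),(165,275),(108,325),(243,385)])
    # in scene, +x world => nearer camera/lower: modules y axis(-x) side is upper
    A=[("top",o),("scene",s)]
    m1=fit(A,.09,.05,.027,[.5,.05,1.5])
    fit(A[:1],.09,.05,.027,m1);fit(A[1:],.09,.05,.027,m1)
    B=[("top",T1([(163,408),(290,460),(316,388),(192,340)])),("scene",S1([(413,180),(305,115),(252,150),(358,215)]))]
    m2=fit(B,.09,.05,.027,[.4,.05,1.5]);fit(B[:1],.09,.05,.027,m2);fit(B[1:],.09,.05,.027,m2)
    # last: L=50 width
    C=[("top",T2([(265,220),(345,245),(355,210),(275,184)])),("scene",S2([(405,150),(310,108),(285,132),(378,172)]))]
    m3=fit(C,.05,.024,.216,[.45,.25,1.3]);fit(C[:1],.05,.024,.216,m3);fit(C[1:],.05,.024,.216,m3)
    D=[("top",T2([(230,286),(415,334),(452,212),(272,160)])),("scene",S2([(455,292),(258,188),(172,272),(382,382)]))]
    n=fit(D,.12,.08,.126,[.45,.25,1.3])
    t=fit([("top",T5([(28,430),(590,455),(590,90),(42,57)]))],.34,.23,.052,[.4,-.25,1.57])
E
python3 fit.py
```

```text
[0.65716239 0.03971657 1.47607752] 84.57301192562849 res [-0.77 -0.3  -1.18  0.1  -0.69  0.8  -0.13 -0.18 -0.39 -0.37 -1.84 -0.95
 -0.25 -0.03  0.16  0.29]
[0.6575783  0.03741082 1.50683376] 86.33521504736872 res [ 0.11  0.02 -0.22 -0.38 -0.19  0.27  0.29  0.09]
[0.65726384 0.04154812 1.44633314] 82.8687844721065 res [ 0.17  0.26 -0.83 -0.92  0.37 -0.2   0.26  0.74]
[0.4996745  0.05005817 1.2299805 ] 70.47269168740756 res [-0.72  0.35 -0.47 -0.23 -0.28 -0.01 -1.   -0.14 -0.62 -0.53 -0.14 -0.87
 -0.66 -0.51 -0.69  0.47]
[0.49971176 0.04802503 1.21760739] 69.76376447723823 res [-0.12  0.16 -0.   -0.1   0.36  0.19 -0.24 -0.25]
[0.50042002 0.05216974 1.24509925] 71.33893208366902 res [-0.02 -0.35  0.13 -0.51 -0.22 -0.02  0.11  0.78]
[0.59150174 0.31555913 1.30954355] 75.03131828585265 res [-1.03  0.65 -0.51  0.49  0.11 -0.34 -0.37  0.05 -0.78  0.1  -0.36 -0.25
 -0.34 -0.13 -0.19  0.9 ]
[0.5921753  0.31430427 1.29855991] 74.40200206261144 res [-0.59  0.33 -0.13  0.35  0.57 -0.45  0.16 -0.24]
[0.59049175 0.31632722 1.32159504] 75.72181827482869 res [-0.37 -0.16 -0.06 -0.37  0.07 -0.2   0.35  0.69]
[0.59276437 0.31553134 1.3119591 ] 75.16971955198524 res [-1.11 -1.46 -0.96 -0.24 -0.44 -0.3  -1.26 -0.54  0.25 -1.   -1.67 -0.85
 -0.62 -1.38 -0.13 -0.59]
[ 0.53474943 -0.33853372  1.53935113] 88.19832296775476 res [ 3.45 -2.24 -2.84 -1.15 -3.48  1.57  2.84  2.27]
```

Run:
```python
from h import *
from fit import rect
t=np.load("pics/top0.npy");s=np.load("pics/scene0.npy")
def draw(n,im,roi,k,fn,sets):
    x,y,w,h=roi;o=cv2.resize(im[y:y+h,x:x+w,::-1],None,fx=k,fy=k,interpolation=cv2.INTER_CUBIC)
    for P,c in sets:
        q=((proj(n,P)-[x,y]+.5)*k-.5);cv2.polylines(o,[np.round(q).astype(int)],True,c,1)
    cv2.imwrite(fn,o)
r=lambda p,L,W,z:rect(p,L,W,z)
T=[.535,-.3385,1.54]
tot=[(r(T,.34,.23,.052),(0,0,255)),(r(T,.332,.222,.052),(0,255,255)),(r(T,.332,.222,.004),(0,255,0)),(r(T,.34,.23,0),(255,0,0))]
draw("top",t,(310,150,130,95),5,"pics/o1.png",tot);draw("scene",s,(75,145,145,85),5,"pics/o2.png",tot)
m=[([.657,.0397,1.476]),[.4998,.050,1.23]]
ms=[]
for p in m: ms+=[(r(p,.09,.05,.027),(0,0,255)),(r(p,.09,.05,.003),(0,255,0))]
draw("top",t,(210,130,90,115),5,"pics/o3.png",ms);draw("scene",s,(195,180,125,110),5,"pics/o4.png",ms)
```

```text
(no output)
```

View pics/o1.png

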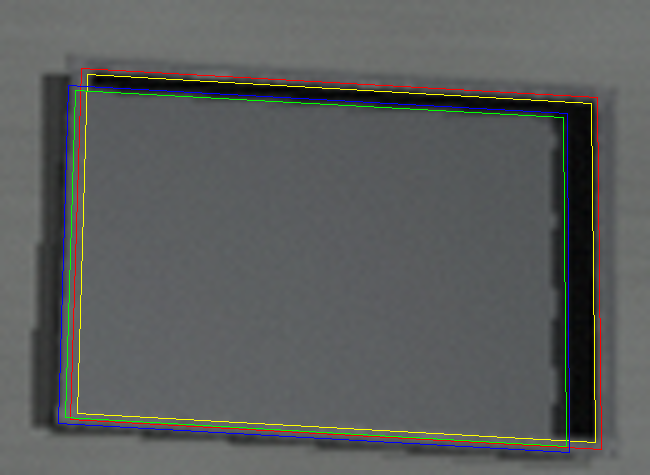

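View pics/o2.png

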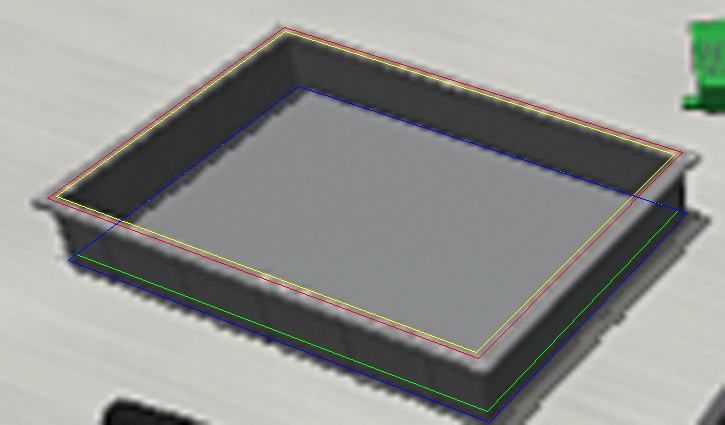

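View pics/o3.png

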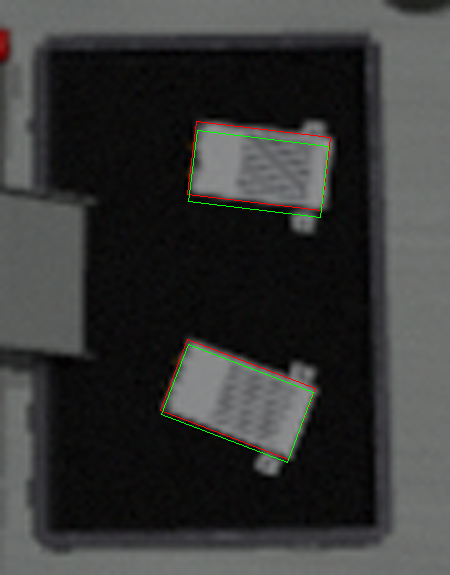

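View pics/o4.png

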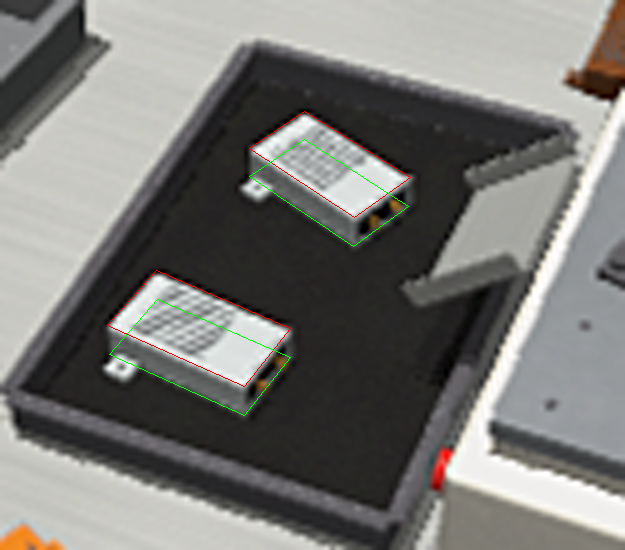

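```bash
cat > go.py <<'E'
import sys
from h import *
from scipy.spatial.transform import Rotation as Ro
def down(j):
    j=np.radians(j);c,s=np.cos(j),np.sin(j);return np.array([[c,0,-s],[s,0,c],[0,-1,0.]])
def row(pos,R):
    s=robot.get_state();R0=np.array(s["ee_rot"]);p0=np.array(s["eef_pos"])
    d=R0.T@(np.array(pos)-p0)/.4;r=np.degrees(Ro.from_matrix(R0.T@R).as_rotvec())/30
    print("row",np.round(np.r_[d,r],4),"t",round(s["t"],2),"p",np.round(p0,4),"jaw",round(float(np.degrees(np.arctan2(R0[1,0],R0[0,0]))),1),"w",round(s["width"],3),"F",np.round(s["force"],1),"q",np.round(s["joint_positions"],2))
if __name__=="__main__":
    a=[float(v) for v in sys.argv[1:5]];row(a[:3],down(a[3]))
E
python3 go.py .395 .262 .25 45; python3 go.py .6575 .042 .25 -5
```

```text
row [-3.572e-01  0.000e+00 -7.799e-01  5.000e-04  9.905e-01 -1.800e-03] t 0.1 p [0.1318 0.4821 0.2499] jaw 74.7 w 1.001 F [-0.6 -0.5 -0.6] q [ 1.3   0.21 -0.03  1.32  0.    1.57]
row [-7.1470e-01  4.0000e-04 -1.5579e+00  1.3000e-03  2.6571e+00 -1.5000e-03] t 0.1 p [0.1318 0.4821 0.2499] jaw 74.7 w 1.001 F [-0.6 -0.5 -0.6] q [ 1.3   0.21 -0.03  1.32  0.    1.57]
```

Request:
send_rows(moves=[-0.357,0,-0.78,0,0.99,0,-0.357,0,-0.78,0,0.99,0,-0.357,0,-0.78,0,0.99,0,-0.357,0,-0.78,0,0.99,0,-0.357,0,-0.78,0,0.99,0,-0.357,0,-0.78,0,0.99,0,-0.357,0,-0.78,0,0.99,0], gripper=0)

```text
t: 0.8
eef_pos: [0.3965, 0.26, 0.2499]
ee_rot: [[0.707, -0.0, -0.707], [0.707, -0.001, 0.707], [-0.001, -1.0, -0.001]]
force: [1.0, 0.7, -0.6]
width: 0.997
```

```bash
python3 go.py .53 .15 .15 20
```

```text
row [ 0.042   0.2499 -0.4305  0.0015  0.8325 -0.0018] t 0.8 p [0.3965 0.26   0.2499] jaw 45.0 w 0.997 F [ 1.   0.7 -0.6] q [ 0.58  0.16 -0.1   1.31 -0.    1.37]
```

Request:
send_rows(moves=[0.042,0.12,-0.43,0,0.83,0,0.042,0.12,-0.43,0,0.83,0,0.042,0.12,-0.43,0,0.83,0,0.042,0.12,-0.43,0,0.83,0,0.042,0.12,-0.43,0,0.83,0])

```text
t: 1.3
eef_pos: [0.5314, 0.1474, 0.1999]
ee_rot: [[0.941, -0.003, -0.34], [0.34, -0.002, 0.941], [-0.003, -1.0, -0.001]]
force: [-0.9, 1.0, -0.6]
width: 0.997
```

```bash
python3 go.py .6575 .042 .1 -5
```

```text
row [ 0.2079  0.2494 -0.3546  0.0039  0.8286 -0.0058] t 1.3 p [0.5314 0.1474 0.1999] jaw 19.9 w 0.997 F [-0.9  1.  -0.6] q [ 0.27  0.34  0.    1.24 -0.    1.5 ]
```

Request:
send_rows(moves=[0.208,0.05,-0.355,0,0.83,0,0.208,0.05,-0.355,0,0.83,0,0.208,0.15,-0.355,0,0.83,0,0.208,0.25,-0.355,0,0.83,0,0.208,0.25,-0.355,0,0.83,0,0.208,0.25,-0.355,0,0.83,0,0.208,0.25,-0.355,0,0.83,0])

```text
t: 2.0
eef_pos: [0.6575, 0.0428, 0.1013]
ee_rot: [[0.996, -0.002, 0.087], [-0.087, -0.002, 0.996], [-0.002, -1.0, -0.002]]
force: [-0.2, 0.4, 0.3]
width: 1.0
```

```bash
python3 go.py .6575 .042 .027 -5
python3 - <<'E'
from h import *
t=cams.grab_frame("scene");crop(t,180,140,150,130,5,"pics/a1.png")
E
```

```text
row [ 0.0005  0.1859 -0.0017  0.0043  0.0007 -0.003 ] t 2.0 p [0.6575 0.0428 0.1013] jaw -5.0 w 1.0 F [-0.2  0.4  0.3] q [ 0.07  0.6   0.17  1.14 -0.    1.72]
```

View pics/a1.png

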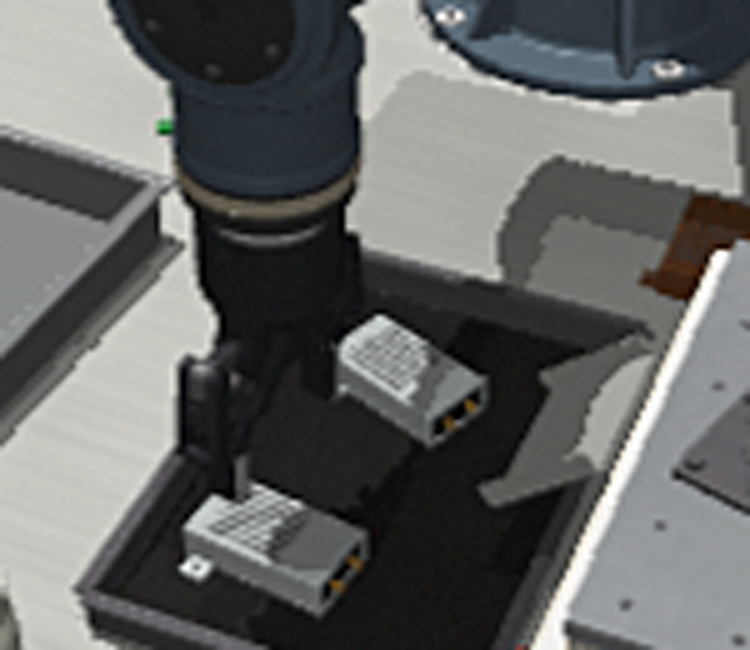

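Request:
send_rows(moves=[0,0.08,0,0,0,0,0,0.14,0,0,0,0,0,0.17,0,0,0,0,0,0.185,0,0,0,0,0,0.187,0,0,0,0,0,0.187,0,0,0,0])

```text
t: 2.65
eef_pos: [0.6586, 0.0431, 0.0286]
ee_rot: [[0.996, 0.001, 0.086], [-0.086, -0.002, 0.996], [0.001, -1.0, -0.002]]
force: [0.5, -0.1, -0.4]
width: 0.998
```

Request:
send_rows(moves=[0,0,0,0,0,0,0,0,0,0,0,0,0,0,0,0,0,0,0,0,0,0,0,0,0,0,0,0,0,0,0,0,0,0,0,0], gripper=1)

```text
t: 3.25
eef_pos: [0.659, 0.0431, 0.0296]
ee_rot: [[0.996, 0.002, 0.086], [-0.086, -0.002, 0.996], [0.003, -1.0, -0.002]]
force: [-3.0, -0.3, 8.6]
width: 0.569
```

```bash
python3 go.py .6575 .042 .15 -5
python3 - <<'E'
from h import *
t=cams.grab_frame("scene");crop(t,180,140,150,130,5,"pics/a2.png")
E
```

```text
row [-0.0027 -0.3011 -0.0035  0.003   0.0013  0.005 ] t 3.25 p [0.659  0.0431 0.0296] jaw -5.0 w 0.569 F [-3.  -0.3  8.6] q [ 0.07  0.65  0.06  0.98 -0.    1.72]
```

View pics/a2.png

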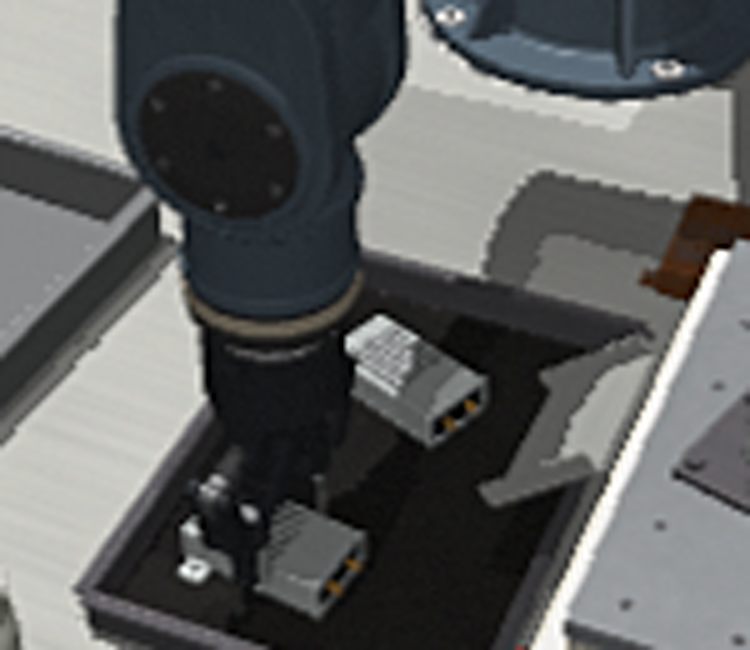

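Request:
send_rows(moves=[0,-0.03,0,0,0,0,0,-0.12,0,0,0,0,0,-0.24,0,0,0,0,0,-0.3,0,0,0,0,0,-0.3,0,0,0,0])

```text
t: 3.8
eef_pos: [0.6607, 0.0434, 0.1546]
ee_rot: [[0.996, 0.009, 0.087], [-0.087, -0.001, 0.996], [0.009, -1.0, -0.001]]
force: [0.5, -0.6, -2.4]
width: 0.571
```

```bash
python3 go.py .615 -.13 .16 -35
python3 - <<'E'
from h import *
t=cams.grab_frame("scene");crop(t,180,140,150,130,5,"pics/a3.png")
E
```

```text
row [-0.0761 -0.0141 -0.4417 -0.0037  1.0011  0.0177] t 3.8 p [0.6607 0.0434 0.1546] jaw -5.0 w 0.571 F [ 0.5 -0.6 -2.4] q [ 0.07  0.57  0.25  1.24 -0.    1.72]
```

View pics/a3.png

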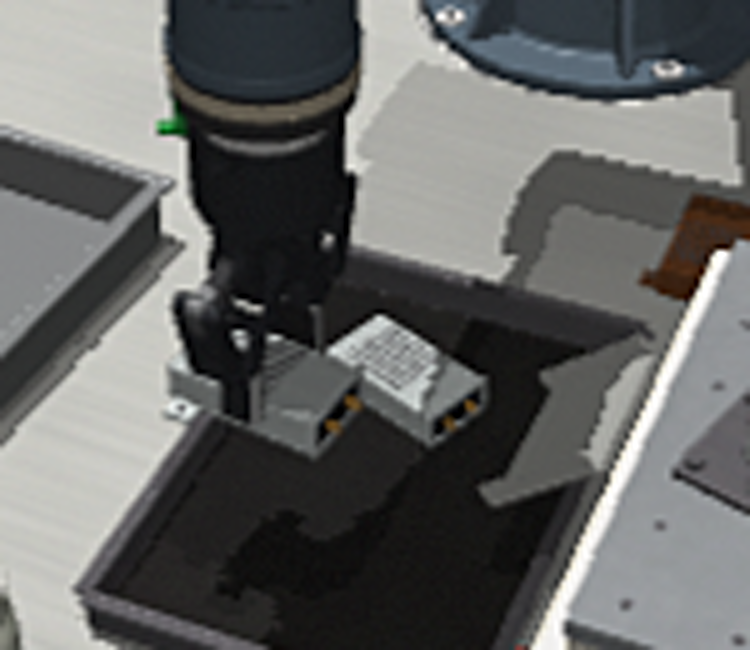

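Request:
send_rows(moves=[-0.076,-0.014,-0.44,0,1,0,-0.076,-0.014,-0.44,0,1,0,-0.076,-0.014,-0.44,0,1,0,-0.076,-0.014,-0.44,0,1,0,-0.076,-0.014,-0.44,0,1,0])

```text
t: 4.35
eef_pos: [0.6122, -0.133, 0.1561]
ee_rot: [[0.816, 0.004, 0.579], [-0.579, -0.002, 0.816], [0.004, -1.0, 0.0]]
force: [-0.4, 0.1, -2.7]
width: 0.566
```

```bash
python3 go.py .575 -.27 .16 -65
```

```text
row [ 0.1223 -0.0094 -0.3332 -0.0028  0.988   0.0072] t 4.35 p [ 0.6122 -0.133   0.1561] jaw -35.4 w 0.566 F [-0.4  0.1 -2.7] q [-0.21  0.5   0.14  1.21 -0.    1.97]
```

Request:
send_rows(moves=[0.122,-0.01,-0.333,0,0.99,0,0.122,-0.01,-0.333,0,0.99,0,0.122,-0.01,-0.333,0,0.99,0,0.122,-0.01,-0.333,0,0.99,0,0.122,-0.01,-0.333,0,0.99,0])

```text
t: 4.85
eef_pos: [0.5741, -0.2703, 0.1588]
ee_rot: [[0.419, 0.002, 0.908], [-0.908, -0.001, 0.419], [0.001, -1.0, 0.001]]
force: [-0.1, 1.3, -2.4]
width: 0.564
```

```bash
python3 go.py .535 -.394 .13 -91.5
```

```text
row [ 0.2397  0.0721 -0.2185 -0.0027  0.8767  0.0019] t 4.85 p [ 0.5741 -0.2703  0.1588] jaw -65.2 w 0.564 F [-0.1  1.3 -2.4] q [-0.44  0.52  0.18  1.22  0.    2.27]
```

Request:
send_rows(moves=[0.24,0.07,-0.22,0,0.875,0,0.24,0.07,-0.22,0,0.875,0,0.24,0.07,-0.22,0,0.875,0,0.24,0.07,-0.22,0,0.875,0,0.24,0.07,-0.22,0,0.875,0,0.24,0.07,-0.22,0,0.875,0])

```text
t: 5.45
eef_pos: [0.5353, -0.3927, 0.1307]
ee_rot: [[-0.021, 0.001, 1.0], [-1.0, -0.0, -0.021], [0.0, -1.0, 0.001]]
force: [0.1, -0.1, -3.7]
width: 0.564
```

```bash
python3 go.py .535 -.394 .035 -91.5;  python3 - <<'E'
from h import *
t=cams.grab_frame("scene");crop(t,70,100,150,130,5,"pics/a4.png")
t=cams.grab_frame("top");crop(t,310,150,130,95,5,"pics/a5.png")
E
```

```text
row [ 3.200e-03  2.391e-01 -9.000e-04 -2.600e-03  1.070e-02  1.000e-04] t 5.45 p [ 0.5353 -0.3927  0.1307] jaw -91.2 w 0.564 F [ 0.1 -0.1 -3.7] q [-0.63  0.6   0.23  1.2   0.    2.53]
```

View pics/a4.png

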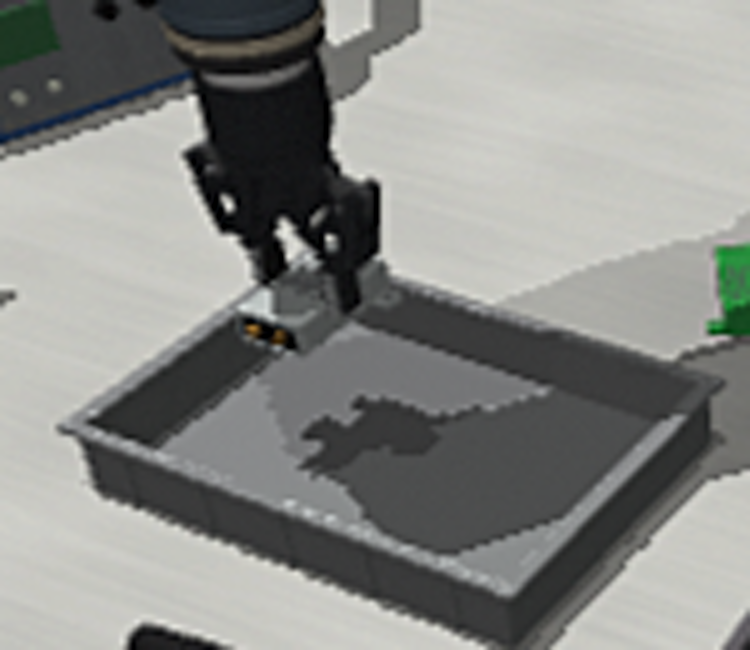

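View pics/a5.png

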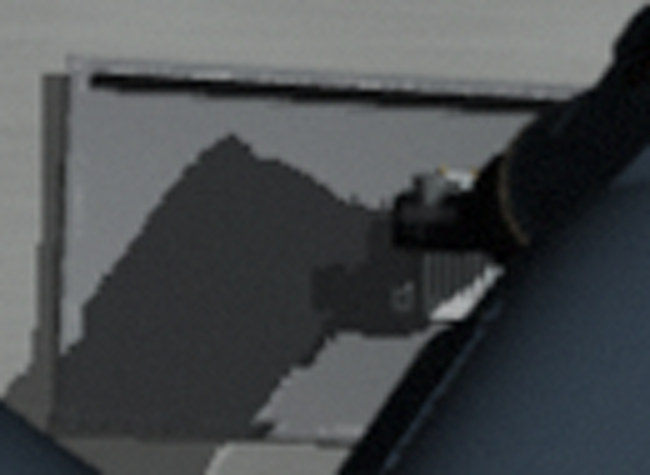

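Request:
send_rows(moves=[0,0.1,0,0,0,0,0,0.18,0,0,0,0,0,0.225,0,0,0,0,0,0.237,0,0,0,0,0,0.237,0,0,0,0])

```text
t: 6.05
eef_pos: [0.5358, -0.3923, 0.0363]
ee_rot: [[-0.02, 0.002, 1.0], [-1.0, -0.0, -0.02], [0.0, -1.0, 0.002]]
force: [0.4, 0.2, -2.0]
width: 0.568
```

```bash
python3 go.py .535 -.394 .030 -91.5
```

```text
row [ 0.0043  0.0159 -0.0019 -0.0029  0.0119  0.0006] t 6.05 p [ 0.5358 -0.3923  0.0363] jaw -91.1 w 0.568 F [ 0.4  0.2 -2. ] q [-0.63  0.66  0.09  1.    0.    2.53]
```

Request:
send_rows(moves=[0,0.005,0,0,0,0,0,0.009,0,0,0,0,0,0.012,0,0,0,0,0,0.013,0,0,0,0])

```text
t: 6.45
eef_pos: [0.536, -0.3924, 0.0314]
ee_rot: [[-0.02, 0.002, 1.0], [-1.0, -0.001, -0.02], [0.001, -1.0, 0.002]]
force: [-0.3, -0.2, -3.5]
width: 0.573
```

Request:
send_rows(moves=[0,0.002,0,0,0,0,0,0.004,0,0,0,0,0,0.006,0,0,0,0,0,0.006,0,0,0,0])

```text
t: 6.85
eef_pos: [0.5361, -0.3925, 0.0306]
ee_rot: [[-0.02, 0.003, 1.0], [-1.0, -0.001, -0.02], [0.001, -1.0, 0.003]]
force: [-7.1, 4.6, 17.3]
width: 0.567
```

Request:
send_rows(moves=[0,0,0,0,0,0,0,0,0,0,0,0,0,0,0,0,0,0,0,0,0,0,0,0,0,-0.05,0,0,0,0,0,-0.15,0,0,0,0,0,-0.3,0,0,0,0,0,-0.3,0,0,0,0], gripper=0.12)

```text
t: 7.65
eef_pos: [0.5375, -0.3937, 0.1564]
ee_rot: [[-0.02, 0.009, 1.0], [-1.0, -0.006, -0.02], [0.005, -1.0, 0.009]]
force: [0.5, -0.3, 0.9]
width: 0.88
```

```bash
python3 - <<'E'
from h import *
t=cams.grab_frame("scene");crop(t,70,100,150,130,5,"pics/a6.png")
E
python3 go.py .56 -.25 .16 -65
```

```text
row [-0.36   -0.0127  0.0494 -0.0134 -0.8715  0.0133] t 7.7 p [ 0.5374 -0.3936  0.1555] jaw -91.1 w 0.881 F [-0.8 -0.   1.2] q [-0.63  0.58  0.27  1.25  0.    2.53]
```

View pics/a6.png

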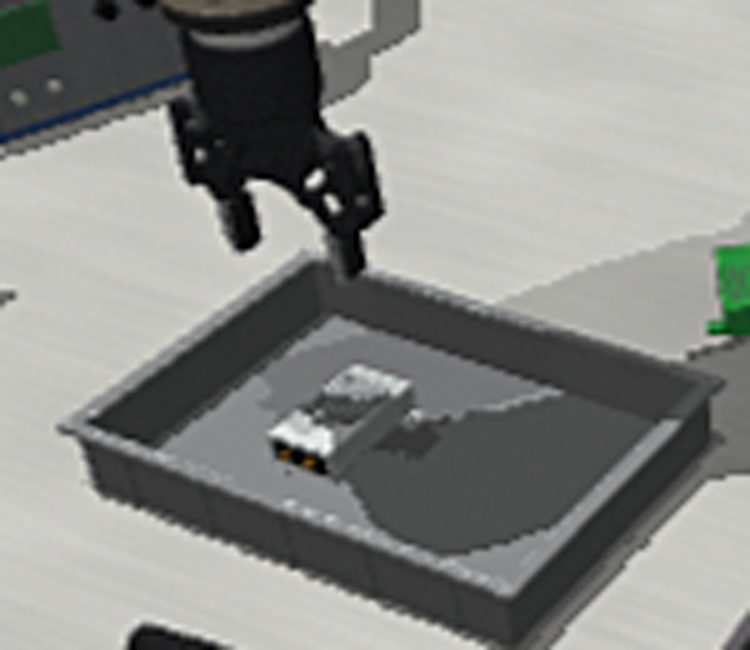

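Module 1 lies flat in the tote. Now back to the second module (yaw 70.2°, jaw −19.8°).

Request:
send_rows(moves=[-0.36,-0.01,0.05,0,-0.87,0,-0.36,-0.01,0.05,0,-0.87,0,-0.36,-0.01,0.05,0,-0.87,0,-0.36,-0.01,0.05,0,-0.87,0,-0.36,-0.01,0.05,0,-0.87,0], gripper=0.0)

```text
t: 8.2
eef_pos: [0.5602, -0.249, 0.1582]
ee_rot: [[0.423, 0.007, 0.906], [-0.906, -0.005, 0.423], [0.008, -1.0, 0.005]]
force: [0.3, -0.6, 0.7]
width: 0.998
```

```bash
python3 go.py .54 -.1 .16 -39
```

```text
row [-0.3589 -0.0067  0.1118 -0.0052 -0.8656  0.0165] t 8.2 p [ 0.5602 -0.249   0.1582] jaw -65.0 w 0.998 F [ 0.3 -0.6  0.7] q [-0.42  0.47  0.09  1.19 -0.    2.29]
```

Request:
send_rows(moves=[-0.36,-0.01,0.11,0,-0.87,0,-0.36,-0.01,0.11,0,-0.87,0,-0.36,-0.01,0.11,0,-0.87,0,-0.36,-0.01,0.11,0,-0.87,0,-0.36,-0.01,0.11,0,-0.87,0])

```text
t: 8.7
eef_pos: [0.5391, -0.1, 0.1609]
ee_rot: [[0.778, 0.007, 0.628], [-0.628, -0.005, 0.778], [0.009, -1.0, 0.0]]
force: [-0.0, -0.6, 0.0]
width: 1.001
```

```bash
python3 go.py .5 .052 .1 -19.5
```

```text
row [-0.3161  0.1496  0.2343  0.0024 -0.6474  0.0168] t 8.7 p [ 0.5391 -0.1     0.1609] jaw -38.9 w 1.001 F [-0.  -0.6  0. ] q [-0.18  0.34 -0.1   1.13 -0.    2.07]
```

Request:
send_rows(moves=[-0.316,0.03,0.234,0,-0.65,0,-0.316,0.03,0.234,0,-0.65,0,-0.316,0.1,0.234,0,-0.65,0.017,-0.316,0.15,0.234,0,-0.65,0.017,-0.316,0.15,0.234,0,-0.65,0.017,-0.316,0.15,0.234,0,-0.65,0.017])

```text
t: 9.3
eef_pos: [0.5004, 0.0504, 0.0998]
ee_rot: [[0.942, -0.002, 0.335], [-0.335, -0.002, 0.942], [-0.001, -1.0, -0.002]]
force: [0.3, 0.1, 0.8]
width: 1.002
```

```bash
python3 go.py .5 .052 .029 -19.5
python3 - <<'E'
from h import *
t=cams.grab_frame("scene");crop(t,180,120,150,130,5,"pics/b1.png")
E
```

```text
row [-0.002   0.177   0.0038  0.0039 -0.0024 -0.0018] t 9.3 p [0.5004 0.0504 0.0998] jaw -19.6 w 1.002 F [0.3 0.1 0.8] q [ 0.1   0.3  -0.31  0.96 -0.    2.01]
```

View pics/b1.png

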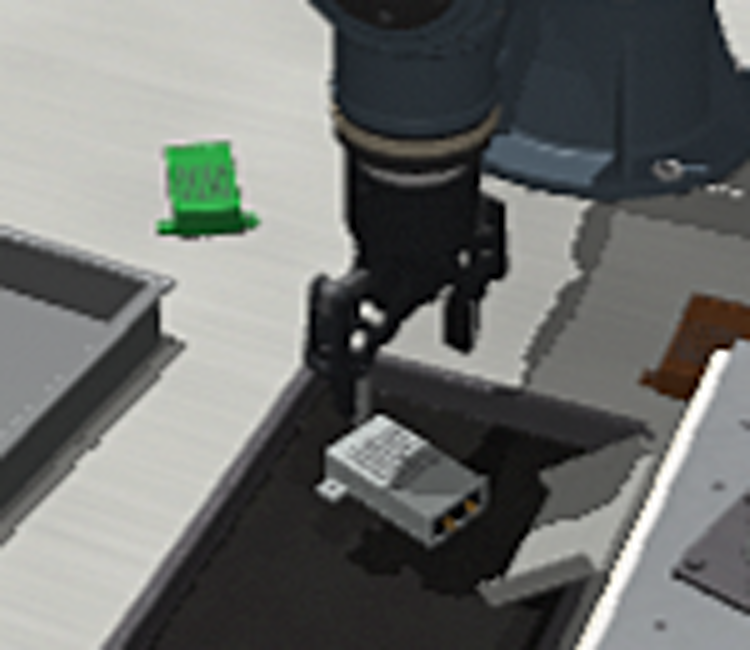

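Request:
send_rows(moves=[0,0.08,0.003,0,0,0,0,0.14,0.003,0,0,0,0,0.165,0.003,0,0,0,0,0.174,0.003,0,0,0,0,0.174,0.003,0,0,0,0,0.174,0.003,0,0,0])

```text
t: 9.95
eef_pos: [0.5023, 0.0511, 0.0321]
ee_rot: [[0.942, 0.002, 0.336], [-0.336, -0.001, 0.942], [0.002, -1.0, -0.001]]
force: [-0.7, -0.5, 0.3]
width: 1.002
```

Request:
send_rows(moves=[0,0,0,0,0,0,0,0,0,0,0,0,0,0,0,0,0,0,0,0,0,0,0,0,0,0,0,0,0,0,0,0,0,0,0,0], gripper=1)

```text
t: 10.55
eef_pos: [0.5026, 0.0512, 0.0329]
ee_rot: [[0.942, 0.003, 0.336], [-0.336, -0.001, 0.942], [0.003, -1.0, -0.0]]
force: [-3.8, -0.3, 12.1]
width: 0.563
```

```bash
python3 go.py .5 .052 .15 -20
```

```text
row [-0.0059 -0.2927 -0.0005  0.0004  0.0129  0.0054] t 10.55 p [0.5026 0.0512 0.0329] jaw -19.6 w 0.563 F [-3.8 -0.3 12.1] q [ 0.1   0.37 -0.4   0.8  -0.    2.02]
```

Request:
send_rows(moves=[0,-0.03,0,0,0,0,0,-0.12,0,0,0,0,0,-0.24,0,0,0,0,0,-0.31,0,0,0,0,0,-0.31,0,0,0,0])

```text
t: 11.05
eef_pos: [0.5044, 0.0516, 0.1616]
ee_rot: [[0.942, 0.009, 0.336], [-0.336, -0.0, 0.942], [0.009, -1.0, 0.003]]
force: [0.1, 0.3, -2.0]
width: 0.567
```

```bash
python3 go.py .55 -.08 .16 -49
python3 - <<'E'
from h import *
t=cams.grab_frame("scene");crop(t,180,120,150,130,5,"pics/b2.png")
E
```

```text
row [ 0.2179  0.0051 -0.2717 -0.0093  0.9796  0.0152] t 11.05 p [0.5044 0.0516 0.1616] jaw -19.6 w 0.567 F [ 0.1  0.3 -2. ] q [ 0.1   0.25 -0.21  1.1  -0.    2.02]
```

View pics/b2.png

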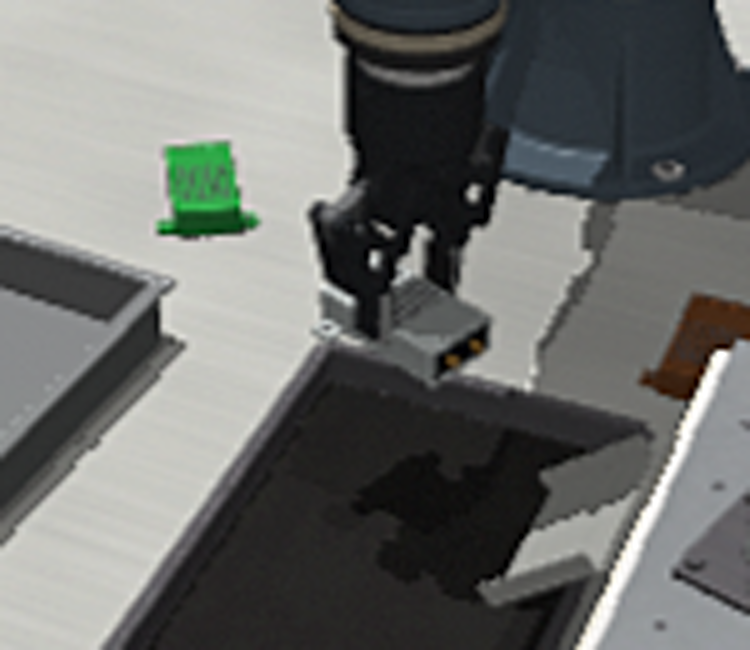

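Request:
send_rows(moves=[0.218,0,-0.272,0,0.98,0.015,0.218,0,-0.272,0,0.98,0.015,0.218,0,-0.272,0,0.98,0.015,0.218,0,-0.272,0,0.98,0.015,0.218,0,-0.272,0,0.98,0.015])

```text
t: 11.6
eef_pos: [0.5484, -0.0811, 0.1582]
ee_rot: [[0.654, -0.002, 0.757], [-0.757, 0.004, 0.654], [-0.005, -1.0, 0.001]]
force: [-0.4, -0.0, -2.1]
width: 0.564
```

```bash
python3 go.py .545 -.19 .16 -70
```

```text
row [ 2.005e-01 -5.500e-03 -1.844e-01 -1.000e-04  6.944e-01 -9.000e-03] t 11.6 p [ 0.5484 -0.0811  0.1582] jaw -49.2 w 0.564 F [-0.4 -0.  -2.1] q [-0.15  0.36 -0.07  1.14  0.    2.28]
```

Request:
send_rows(moves=[0.2,-0.006,-0.185,0,0.7,-0.009,0.2,-0.006,-0.185,0,0.7,-0.009,0.2,-0.006,-0.185,0,0.7,-0.009,0.2,-0.006,-0.185,0,0.7,-0.009])

```text
t: 12.0
eef_pos: [0.544, -0.1907, 0.1594]
ee_rot: [[0.338, -0.001, 0.941], [-0.941, 0.0, 0.338], [-0.001, -1.0, -0.001]]
force: [0.4, 0.3, -3.0]
width: 0.562
```

```bash
python3 go.py .537 -.285 .13 -91.5
```

```text
row [ 0.2159  0.0735 -0.0961  0.0023  0.7094 -0.0011] t 12.0 p [ 0.544  -0.1907  0.1594] jaw -70.2 w 0.562 F [ 0.4  0.3 -3. ] q [-0.34  0.4  -0.01  1.16 -0.    2.46]
```

Request:
send_rows(moves=[0.216,0.02,-0.096,0,0.71,0,0.216,0.07,-0.096,0,0.71,0,0.216,0.073,-0.096,0,0.71,0,0.216,0.073,-0.096,0,0.71,0,0.216,0.073,-0.096,0,0.71,0])

```text
t: 12.5
eef_pos: [0.5373, -0.2834, 0.1303]
ee_rot: [[-0.02, -0.001, 1.0], [-1.0, 0.001, -0.02], [-0.001, -1.0, -0.001]]
force: [-0.4, -0.8, -1.8]
width: 0.562
```

```bash
python3 go.py .537 -.285 .039 -91.5;  python3 - <<'E'
from h import *
t=cams.grab_frame("scene");crop(t,70,100,150,130,5,"pics/b4.png")
E
```

```text
row [ 0.0042  0.2282 -0.0004  0.0029  0.011  -0.0017] t 12.5 p [ 0.5373 -0.2834  0.1303] jaw -91.2 w 0.562 F [-0.4 -0.8 -1.8] q [-0.49  0.48  0.04  1.13  0.    2.68]
```

View pics/b4.png

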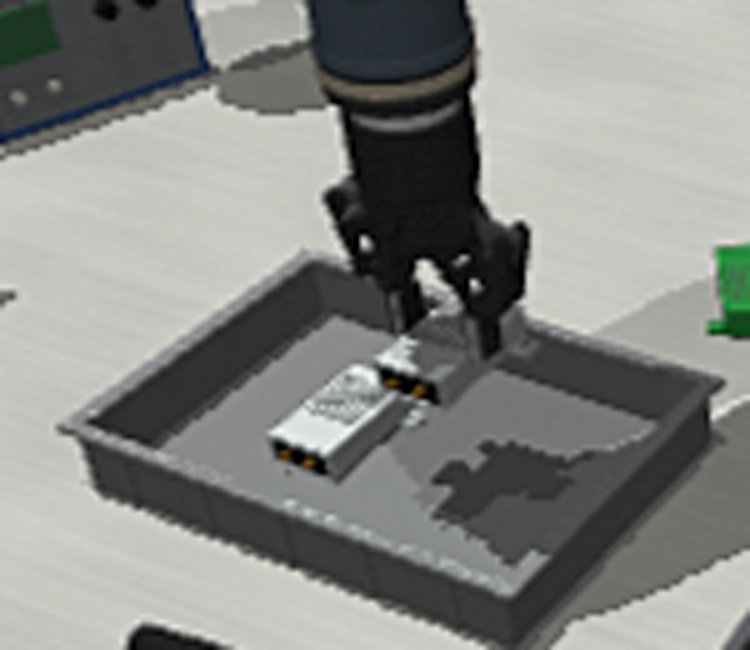

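Request:
send_rows(moves=[0,0.1,0,0,0,0,0,0.18,0,0,0,0,0,0.22,0,0,0,0,0,0.231,0,0,0,0,0,0.231,0,0,0,0])

```text
t: 13.05
eef_pos: [0.5378, -0.2826, 0.0386]
ee_rot: [[-0.018, -0.001, 1.0], [-1.0, 0.001, -0.018], [-0.001, -1.0, -0.001]]
force: [0.9, 0.8, -1.8]
width: 0.567
```

Request:
send_rows(moves=[0,0.003,0,0,0,0,0,0.006,0,0,0,0,0,0.009,0,0,0,0,0,0.009,0,0,0,0])

```text
t: 13.45
eef_pos: [0.5379, -0.2826, 0.0352]
ee_rot: [[-0.018, -0.001, 1.0], [-1.0, 0.0, -0.018], [-0.0, -1.0, -0.001]]
force: [0.7, -0.2, -1.9]
width: 0.567
```

Request:
send_rows(moves=[0,0.001,0,0,0,0,0,0.003,0,0,0,0,0,0.004,0,0,0,0,0,0.004,0,0,0,0])

```text
t: 13.85
eef_pos: [0.538, -0.2827, 0.034]
ee_rot: [[-0.018, -0.0, 1.0], [-1.0, 0.0, -0.018], [-0.0, -1.0, -0.0]]
force: [-3.1, 1.6, 4.6]
width: 0.569
```

Contact (from −1.9 to +4.6 N). Release and lift.

Request:
send_rows(moves=[0,0,0,0,0,0,0,0,0,0,0,0,0,0,0,0,0,0,0,0,0,0,0,0,0,-0.05,0,0,0,0,0,-0.15,0,0,0,0,0,-0.3,0,0,0,0,0,-0.42,0,0,0,0,0,-0.54,0,0,0,0], gripper=0.15)

```text
t: 14.75
eef_pos: [0.5376, -0.2825, 0.2462]
ee_rot: [[-0.018, 0.0, 1.0], [-1.0, 0.0, -0.018], [-0.0, -1.0, 0.0]]
force: [1.4, -1.0, 0.0]
width: 0.849
```

```bash
python3 - <<'E'
from h import *
t=cams.grab_frame("scene");crop(t,70,100,150,130,5,"pics/b6.png")
t=cams.grab_frame("top");crop(t,310,150,130,95,5,"pics/b7.png")
E
python3 go.py .6 .02 .33 -60
```

```text
row [-0.7613 -0.1992  0.1378 -0.014  -1.0344  0.0126] t 14.85 p [ 0.5401 -0.2839  0.2512] jaw -91.0 w 0.85 F [ 1.3  0.3 -0.7] q [-0.48  0.44  0.28  1.4   0.    2.68]
```

View pics/b6.png

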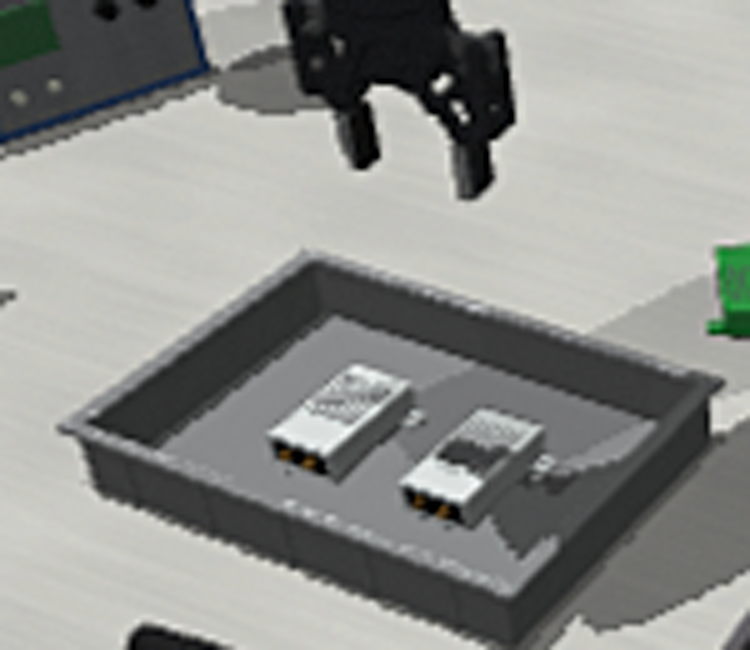

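View pics/b7.png

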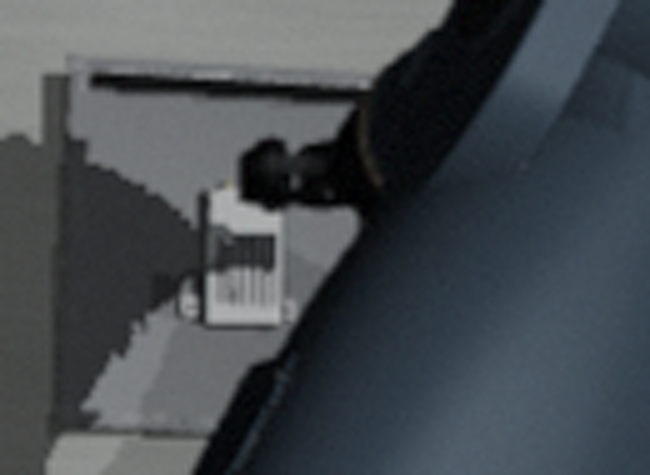

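Request:
send_rows(moves=[-0.38,-0.2,0.07,0,-1,0,-0.38,-0.2,0.07,0,-1,0,-0.38,-0.2,0.07,0,-1,0,-0.38,-0.2,0.07,0,-1,0,-0.38,-0.2,0.07,0,-1,0], gripper=0)

```text
t: 15.35
eef_pos: [0.5713, -0.1293, 0.3327]
ee_rot: [[0.489, 0.012, 0.872], [-0.872, -0.005, 0.489], [0.01, -1.0, 0.008]]
force: [0.3, -0.1, -0.1]
width: 1.001
```

```bash
python3 go.py .6 .06 .33 -33
```

```text
row [-0.3776  0.0055  0.2942 -0.0106 -0.9234  0.0223] t 15.35 p [ 0.5713 -0.1293  0.3327] jaw -60.7 w 1.001 F [ 0.3 -0.1 -0.1] q [-0.22  0.4   0.43  1.59 -0.    2.41]
```

Request:
send_rows(moves=[-0.378,0.005,0.294,-0.01,-0.92,0.022,-0.378,0.005,0.294,-0.01,-0.92,0.022,-0.378,0.005,0.294,-0.01,-0.92,0.022,-0.378,0.005,0.294,-0.01,-0.92,0.022,-0.378,0.005,0.294,-0.01,-0.92,0.022])

```text
t: 15.85
eef_pos: [0.6001, 0.0641, 0.3289]
ee_rot: [[0.84, -0.001, 0.542], [-0.542, 0.001, 0.84], [-0.002, -1.0, 0.0]]
force: [-0.3, -0.7, 0.1]
width: 1.001
```

```bash
python3 go.py .5915 .3155 .32 -14.9
```

```text
row [-0.359   0.0228  0.5163 -0.0007 -0.5984 -0.0029] t 15.85 p [0.6001 0.0641 0.3289] jaw -32.9 w 1.001 F [-0.3 -0.7  0.1] q [0.11 0.46 0.51 1.62 0.   2.25]
```

Request:
send_rows(moves=[-0.359,0.02,0.516,0,-0.6,0,-0.359,0.02,0.516,0,-0.6,0,-0.359,0.02,0.516,0,-0.6,0,-0.359,0.02,0.516,0,-0.6,0,-0.359,0.02,0.516,0,-0.6,0,-0.359,0.02,0.516,0,-0.6,0,-0.359,0.02,0.516,0,-0.6,0])

```text
t: 16.55
eef_pos: [0.5916, 0.3158, 0.3197]
ee_rot: [[0.967, -0.003, 0.256], [-0.256, -0.0, 0.967], [-0.002, -1.0, -0.001]]
force: [0.1, -1.7, 0.3]
width: 1.002
```

```bash
python3 go.py .5915 .3155 .245 -14.9
```

```text
row [ 0.0004  0.1868 -0.0007  0.0015  0.0022 -0.0046] t 16.55 p [0.5916 0.3158 0.3197] jaw -14.8 w 1.002 F [ 0.1 -1.7  0.3] q [0.49 0.65 0.8  1.72 0.   2.32]
```

Request:
send_rows(moves=[0,0.06,0,0,0,0,0,0.13,0,0,0,0,0,0.18,0,0,0,0,0,0.187,0,0,0,0,0,0.187,0,0,0,0,0,0.187,0,0,0,0])

```text
t: 17.15
eef_pos: [0.5921, 0.3151, 0.2465]
ee_rot: [[0.966, -0.001, 0.257], [-0.257, 0.001, 0.966], [-0.001, -1.0, 0.0]]
force: [0.4, 1.2, 1.1]
width: 1.0
```

```bash
python3 go.py .5915 .3155 .196 -14.9
python3 - <<'E'
from h import *
t=cams.grab_frame("scene");crop(t,280,140,150,130,5,"pics/d1.png")
t=cams.grab_frame("top");crop(t,105,125,110,120,5,"pics/d2.png")
E
```

```text
row [-0.0015  0.1261  0.0004 -0.0008 -0.     -0.0019] t 17.15 p [0.5921 0.3151 0.2465] jaw -14.9 w 1.0 F [0.4 1.2 1.1] q [0.49 0.6  0.53 1.5  0.   2.32]
```

View pics/d1.png

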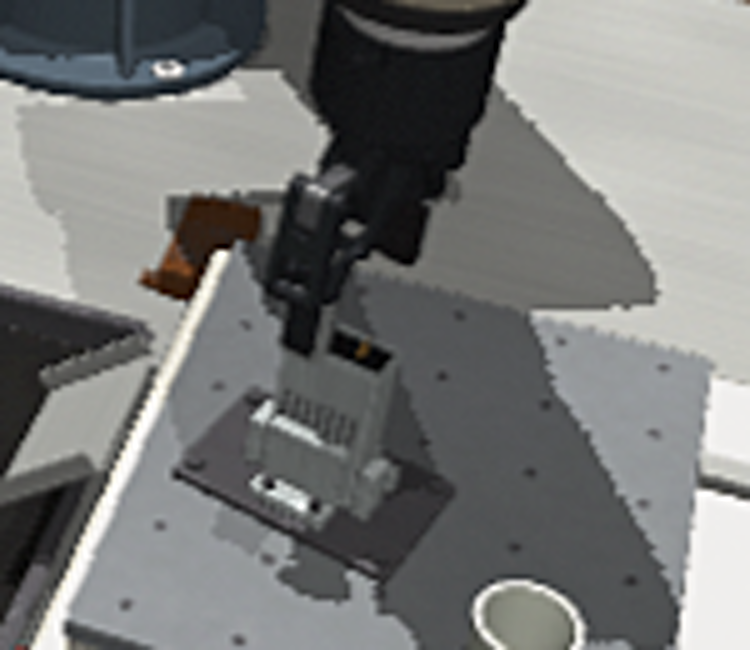

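View pics/d2.png

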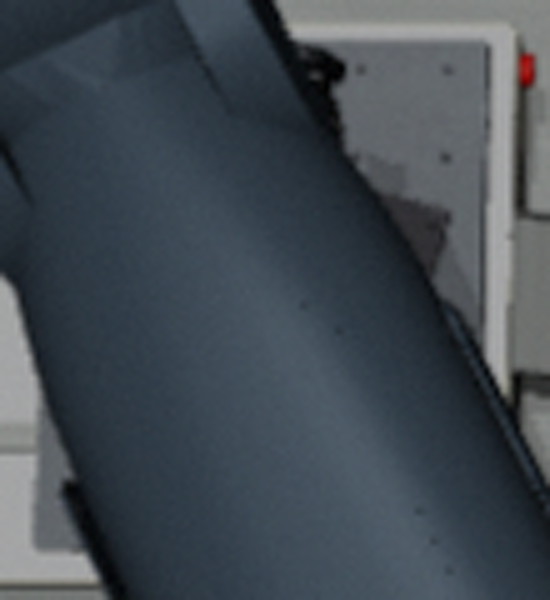

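Run:
```python
from h import *
s=robot.get_state();p=s["eef_pos"];x=s["ee_rot"][:,0]
for sg in(1,-1):
  for d in (.0425,.057):
    for dz in(-.006,-.019):
      print(sg,d,dz,(proj("scene",p+sg*d*x+[0,0,dz])-[280,140]+.5)*5)
```

```text
1 0.0425 -0.006 [[305.76259713 349.15230986]]
1 0.0425 -0.019 [[301.43372792 370.35713554]]
1 0.057 -0.006 [[289.77719794 365.46477198]]
1 0.057 -0.019 [[285.55640647 386.72958054]]
-1 0.0425 -0.006 [[393.31769885 259.80582162]]
-1 0.0425 -0.019 [[388.45118636 280.62609636]]
-1 0.057 -0.006 [[407.28224111 245.55556337]]
-1 0.057 -0.019 [[402.33847811 266.30573879]]
```

Request:
send_rows(moves=[-0.001,0.05,0,0,0,0,-0.001,0.09,0,0,0,0,-0.001,0.115,0,0,0,0,-0.001,0.126,0,0,0,0,-0.001,0.127,0,0,0,0,-0.001,0.127,0,0,0,0])

```text
t: 17.85
eef_pos: [0.5919, 0.3159, 0.1962]
ee_rot: [[0.967, 0.0, 0.257], [-0.257, 0.001, 0.967], [-0.0, -1.0, 0.001]]
force: [-1.2, -0.2, -0.5]
width: 1.001
```

Request:
send_rows(moves=[0,0,0,0,0,0,0,0,0,0,0,0,0,0,0,0,0,0,0,0,0,0,0,0,0,0,0,0,0,0,0,0,0,0,0,0,0,0,0,0,0,0,0,0,0,0,0,0], gripper=1)

```text
t: 18.65
eef_pos: [0.592, 0.316, 0.1964]
ee_rot: [[0.967, 0.0, 0.257], [-0.257, 0.001, 0.967], [-0.0, -1.0, 0.001]]
force: [0.7, 0.8, 2.4]
width: 0.277
```

```bash
python3 go.py .5915 .3155 .35 -14.9
python3 - <<'E'
from h import *
t=cams.grab_frame("scene");crop(t,280,140,150,130,5,"pics/d3.png")
E
```

```text
row [-0.0008 -0.3841 -0.0009 -0.0026  0.0012 -0.    ] t 18.65 p [0.592  0.316  0.1964] jaw -14.9 w 0.277 F [0.7 0.8 2.4] q [0.49 0.59 0.39 1.37 0.   2.32]
```

View pics/d3.png

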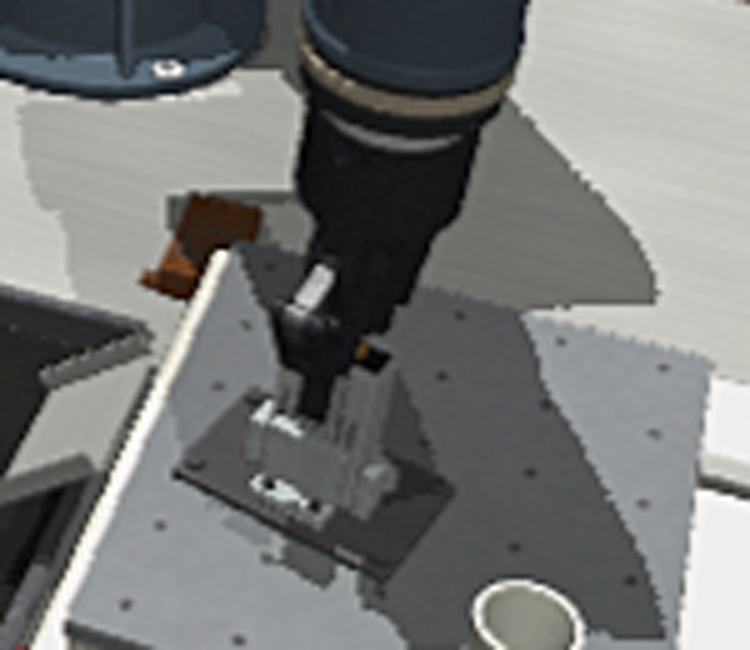

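Request:
send_rows(moves=[0,-0.01,0,0,0,0,0,-0.03,0,0,0,0,0,-0.05,0,0,0,0,0,-0.075,0,0,0,0,0,-0.1,0,0,0,0,0,-0.125,0,0,0,0,0,-0.15,0,0,0,0])

```text
t: 19.4
eef_pos: [0.592, 0.3159, 0.2574]
ee_rot: [[0.967, 0.001, 0.256], [-0.256, 0.001, 0.967], [0.0, -1.0, 0.002]]
force: [1.0, -0.1, -2.3]
width: 0.276
```

```bash
python3 go.py .592 .316 .346 -14.9
python3 - <<'E'
from h import *
t=cams.grab_frame("scene");crop(t,280,120,150,130,5,"pics/d4.png")
E
```

```text
row [ 1.000e-04 -2.214e-01  5.000e-04 -3.100e-03  1.300e-03  5.000e-04] t 19.4 p [0.592  0.3159 0.2574] jaw -14.9 w 0.276 F [ 1.  -0.1 -2.3] q [0.49 0.6  0.56 1.53 0.   2.32]
```

View pics/d4.png

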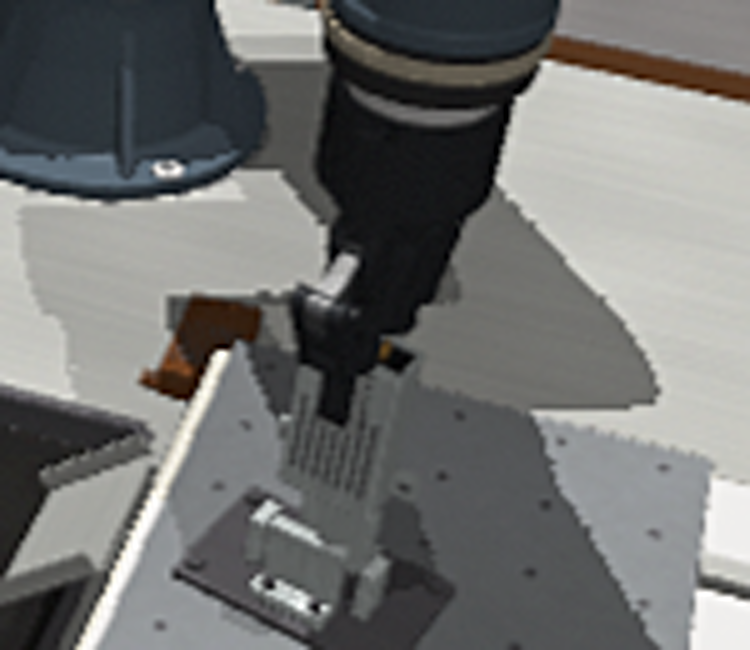

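Request:
send_rows(moves=[0,-0.04,0,0,0,0,0,-0.1,0,0,0,0,0,-0.16,0,0,0,0,0,-0.2,0,0,0,0,0,-0.22,0,0,0,0,0,-0.22,0,0,0,0])

```text
t: 20.05
eef_pos: [0.5925, 0.3161, 0.3483]
ee_rot: [[0.967, 0.004, 0.256], [-0.256, 0.003, 0.967], [0.003, -1.0, 0.004]]
force: [0.3, -0.5, -3.0]
width: 0.273
```

```bash
python3 go.py .592 .316 .346 -14.9
cat > tilt.py <<'E'
import sys
from go import *
ang=float(sys.argv[1]);z=float(sys.argv[2])
az=np.arctan2(.316,.592);ax=np.array([np.sin(az),-np.cos(az),0])  # rotates down -> outward?
R=Ro.from_rotvec(np.radians(ang)*ax).as_matrix()@down(-14.9)
if R[:2,1]@[.592,.316]<0: R=Ro.from_rotvec(-np.radians(ang)*ax).as_matrix()@down(-14.9)
row([.592,.316,z],R); s=robot.get_state();print("tilt",np.degrees(np.arccos(-s["ee_rot"][2,1])),R[:,1])
E
python3 tilt.py 25 .342
```

```text
row [-0.0011  0.0056 -0.0006 -0.0083  0.0013  0.006 ] t 20.05 p [0.5925 0.3161 0.3483] jaw -14.9 w 0.273 F [ 0.3 -0.5 -3. ] q [0.49 0.68 0.93 1.82 0.   2.32]
row [-1.100e-03  1.560e-02 -6.000e-04  5.598e-01  8.000e-04 -6.037e-01] t 20.05 p [0.5925 0.3161 0.3483] jaw -14.9 w 0.273 F [ 0.3 -0.5 -3. ] q [0.49 0.68 0.93 1.82 0.   2.32]
tilt 0.3063036564905459 [ 0.37282871  0.19900992 -0.90630779]
```

Request:
send_rows(moves=[0,0,0,0.08,0,-0.09,0,0.005,0,0.19,0,-0.2,0,0.01,0,0.3,0,-0.32,0,0.013,0,0.41,0,-0.44,0,0.015,0,0.5,0,-0.54,0,0.015,0,0.56,0,-0.6])

```text
t: 20.65
eef_pos: [0.5911, 0.3154, 0.3416]
ee_rot: [[0.906, 0.373, 0.2], [-0.289, 0.201, 0.936], [0.309, -0.906, 0.29]]
force: [0.6, -0.1, -1.8]
width: 0.274
```

```bash
python3 tilt.py 50 .337
```

```text
row [-1.900e-03  1.160e-02 -1.500e-03  5.647e-01 -2.000e-04 -6.096e-01] t 20.65 p [0.5911 0.3154 0.3416] jaw -17.7 w 0.274 F [ 0.6 -0.1 -1.8] q [0.49 0.18 0.05 1.   0.   2.32]
tilt 25.07169170763437 [ 0.67579513  0.36072848 -0.64278761]
```

Request:
send_rows(moves=[0,0,0,0.08,0,-0.09,0,0.004,0,0.19,0,-0.2,0,0.008,0,0.3,0,-0.32,0,0.01,0,0.41,0,-0.44,0,0.012,0,0.5,0,-0.55,0,0.012,0,0.565,0,-0.61,0,0.012,0,0.565,0,-0.61,0,0.012,0,0.565,0,-0.61])

```text
t: 21.45
eef_pos: [0.5924, 0.3161, 0.3367]
ee_rot: [[0.737, 0.675, 0.043], [-0.38, 0.36, 0.852], [0.559, -0.644, 0.522]]
force: [-0.0, -0.6, -1.3]
width: 0.273
```

```bash
python3 tilt.py 50 .337;python3 - <<'E'
from h import *
t=cams.grab_frame("scene");cv2.imwrite("pics/e0.png",t[:,:,::-1]);crop(t,280,120,150,130,5,"pics/e1.png")
t=cams.grab_frame("top");cv2.imwrite("pics/e2.png",t[:,:,::-1])
E
```

```text
row [-0.0003 -0.0012  0.0001  0.0022 -0.0003 -0.0022] t 21.45 p [0.5924 0.3161 0.3367] jaw -27.3 w 0.273 F [-0.  -0.6 -1.3] q [ 0.49 -0.09 -0.54  0.25  0.    2.32]
tilt 49.90620901113947 [ 0.67579513  0.36072848 -0.64278761]
```

View pics/e1.png

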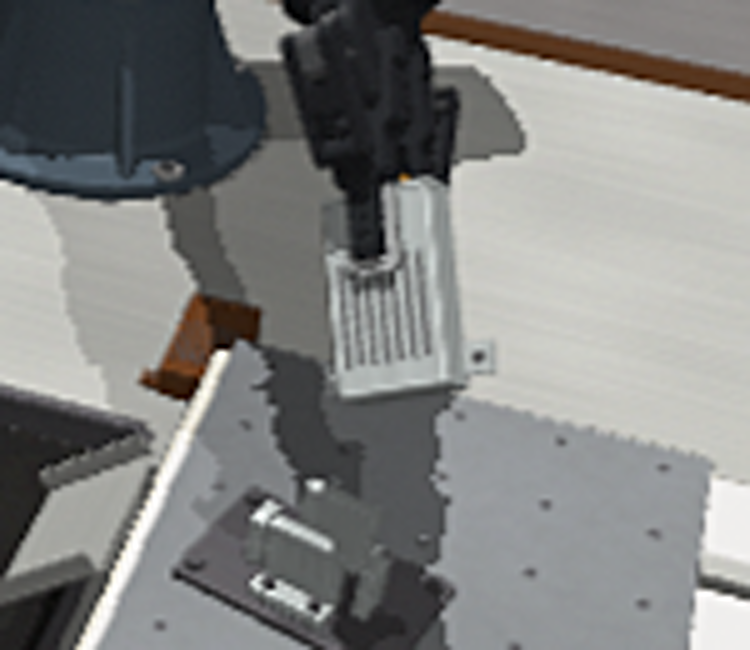

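View pics/e0.png

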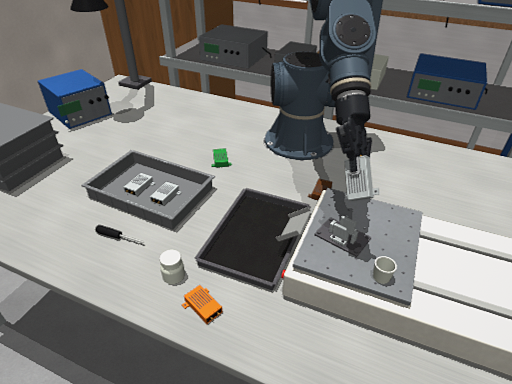

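View pics/e2.png

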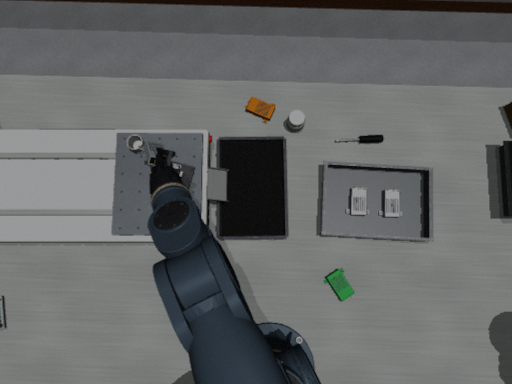

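Request:
send_rows(moves=[0,0,0,0,0,0,0,0,0,0,0,0,0,0,0,0,0,0,0,0,0,0,0,0,0,0,0,0,0,0])

```text
t: 22.05
eef_pos: [0.5932, 0.3165, 0.3376]
ee_rot: [[0.736, 0.676, 0.043], [-0.38, 0.361, 0.852], [0.56, -0.643, 0.522]]
force: [-0.2, 0.1, -3.1]
width: 0.271
```

Run:
```python
from h import *
s=robot.get_state();p=s["eef_pos"];R=s["ee_rot"]
t=cams.grab_frame("scene");k=5;o=cv2.resize(t[120:250,280:430,::-1],None,fx=k,fy=k,interpolation=cv2.INTER_CUBIC)
c=p+.0254*R[:,1];print("centre",c,s["qd"],s["force"],s["width"])
for sy in(-1,1):
    P=np.array([c+a*.025*R[:,2]+b*.045*R[:,1]+sy*.012*R[:,0] for a,b in((-1,-1),(1,-1),(1,1),(-1,1))])
    cv2.polylines(o,[np.round((proj("scene",P)-[280,120]+.5)*k).astype(int)],True,(0,0,255) if sy>0 else (0,255,0),1)
cv2.imwrite("pics/e3.png",o)
```

```text
centre [0.61031786 0.3256681  0.32123835] [ 0.0005491  -0.00128187 -0.00140375 -0.00130235  0.00064632  0.00023952] [-0.15502831  0.14365902 -3.07346951] 0.2708988628058462
```

View pics/e3.png

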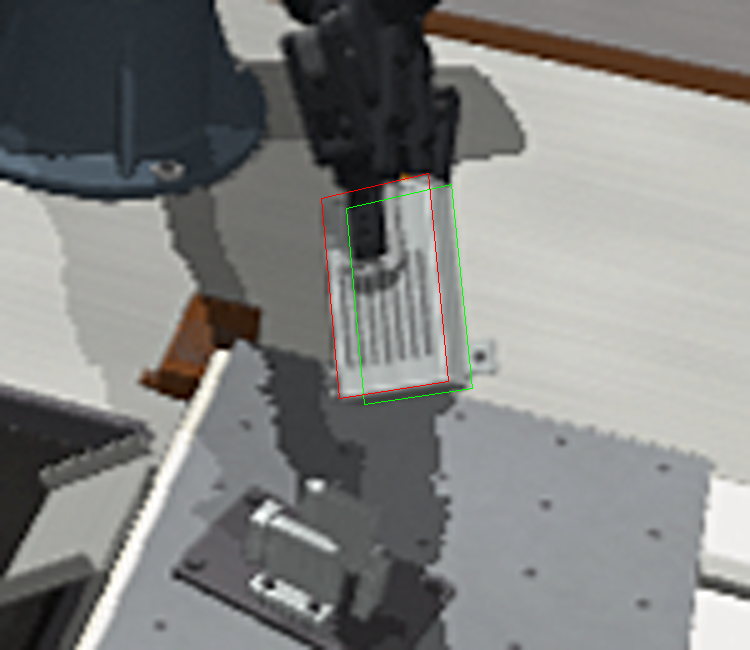

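```bash
python3 -c "
from station import robot
print(robot.close_job())"
```

```text
the job is handed in; nothing more can be done
None
```

The job is handed in. The two finished modules are in the grey tote, and the gripper is holding the last module raised and tipped.

- **Tote:** Both modules lie flat and side by side, about 11 cm apart centre to centre. I lowered each one until the wrist force showed it touching the floor (about 17 N and 5 N) and only then let go. The final pictures show both flat.
- **Last module:** I drew it straight up out of the nest. By the tool pose, its centre is now 15.0 cm above where it started (z ≈ 0.321 m) and it is tipped 50°. Its outline in the scene picture matches a no-slip grip to within about 2 mm. The arm was at rest, and the gripper opening had stayed at about 23 mm since the grasp.
- **Everything else:** In the last pictures the purge cup, jar, screwdriver and the coloured look-alikes show no sign of having moved. I checked those by eye rather than measuring them.
- **Limits:** The job took about 22 s of the 67 s allowed. The highest wrist force I read was about 19 N.

None of my last checks failed. The two cameras' position estimates for the modules differed by 2 to 5 mm, so I worked from values fitted to both views.

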